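# Open the quick clamp on the tuning table

### The arm

A 6-joint arm with a two-finger parallel gripper is mounted at the origin on the work surface. World frame = base frame: x ahead of the robot, y to its left, z up, the work surface at z = 0. Lengths are in m, angles in rad, forces in N, time in s.
With the tool pointing down it reaches from about 0.3 to 0.875 m from the base axis. Payload 6.4 kg.
Tool frame: the origin (TCP) lies between the finger pads; the fingertips stand 14 mm ahead of it and the grasp point (between the pads) lies 5 mm behind it (env.finger_overhang is the distance from the TCP to the fingertips, in m); z points along the fingers, y is the line along which they close (so a half turn about z gives the same grasp; the last joint's range is limited). The gripper opens to 85 mm and grips with 20 to 120 N. Pads are 22 mm wide; open, the fingers measure 114 mm over their backs; the gripper's body (76 mm by 85 mm) begins 54 mm behind the grasp point. The pads swing forward as they close: fully open they stand 13 mm farther back than shut.
Start: joints at [1.031, 0.181, 1.607, -0, 1.354, -0.206], TCP at [0.188, 0.543, 0.245] pointing down, gripper open.
Joint ranges: [-2.99, 2.99], [-0.89, 2.07], [0.3, 2.58], [-1.14, 4.28], [0, 2.63], [-3.12, 3.12]. Speed limits (rad/s): [2.57, 2.57, 3.01, 3.14, 3.14, 3.14].

### API

Orientations are given as [roll, pitch, yaw] about the fixed x, y, z axes, in that order (R = Rz(yaw) Ry(pitch) Rx(roll)).
In Python, from rig import observe, vision, ticket, env gives the robot as it stands.
- The arm moves only by the tool step_arm, never from a script. Its argument "rows" is text: rows parted by semicolons, each of 7 numbers parted by spaces: the shift along the tool's x, y, z in units of 30 mm (1.0 is 30 mm), then the turn, a rotation vector about the tool's x, y, z in units of 5 degrees (1.0 is 5 degrees), then the gripper's target within -1 to 1 (shut at 1, half-way at 0, fully open at -1). In form: x y z ax ay az gripper; .... A call has 1 to 8 rows; each row is the pose to reach, as a shift and turn from the pose commanded when the call began, along the tool's axes at that moment; what a row does not reach only later rows make up. A row lasts 1/12 s, in which the tool goes at most 41.7 mm and 7.16 degrees, less where a joint would pass 70% of its speed; a pose out of reach is approached as far as the arm can. A call with a gripper value outside its range is refused whole. The fingers move at their own pace and stop on an object; "grip_force" is the grip in N (left out, the last holds). Time passes only in rows, so rows that repeat a pose let the fingers close. It gives the time, the measured TCP pose, the force, the opening and the grip force at its end, in the units of the state.
- observe(): the state, without advancing time (a new reading comes with each control period).
- vision.capture(name): name is "scene" or "top" or "wrist"; returns the picture (420x560x3 uint8, red, green, blue); there is no depth.
- vision.camera_model(name): a dict with "vfov" (degrees; the focal length in pixels is half the picture's height over the tangent of half this angle, whatever the lens; pixels are square), "cx", "cy" (the principal point, pixels), "dist" ([k1, k2, p1, p2, k3] as OpenCV has them; the pictures are not rectified), "world_from_camera" (4x4, takes a point from camera to world coordinates). Camera axes: x right, y down, z forward; pixel columns grow to the right and rows downward; lengths in m; the calibration is good to about 2 mm. A picture is of the moment at which its call begins: read the wrist's pose just before it. camera_model takes no time and is no camera call; for the wrist camera it gives the pose at the moment of the call.
- ticket.close_job(): hands the job in; it is judged then, once.
The state is a dict: "t": time; "q": joint angles; "joint_velocities": joint speeds; "tau": joint torques, N m; "ee_pos": TCP position; "ee_rot": TCP orientation; "wrist_force": force on the tool from outside, world axes, zero at the start; "torque": the same for the moment, N m; "finger_gap": finger opening in m; "grasp_force": force on a finger pad.
Only numpy, scipy, OpenCV 4.12 (cv2) and the standard library are available. Lean on these libraries where they do the work, as an engineer would, in place of code of your own. Each camera call takes 0.05 s, during which the arm holds its last target. There are 200 camera calls.

### The job

The blue quick clamp on the tuning table was left part shut and has to be opened for the next machine frame. With a fingertip, press down the red ratchet release on its sliding jaw and, keeping it down, push the jaw back along the bar until it is fully open against the end stop, then let the release spring up. Leave everything else on the table where it is.

Things in the scene. Friction and masses are not known exactly. Their poses are not given: they have to be found in the camera images.
- clamp: blue and steel quick clamp fixed to the table. Base plate 90 (x) x 300 (y) x 8 mm; origin under the plate's centre, z up. The bar runs along its y: fixed jaw (60 mm wide, 100 mm tall, the tallest part) at the -y end, end stop (60 mm tall) at the +y end; +y is the opening direction ('back'). The sliding jaw, 60 mm wide and 90 mm long, rides on the bar between them
- jaw (a joint): travel of the sliding jaw along the clamp's +y in m: 0 = shut on the fixed jaw, 0.150 = fully open at the end stop. Needs about 2 N once released. While the release is up, saw teeth (10 mm pitch) block motion to +y after at most 10 mm (up to 0.13; the last 20 mm have no teeth); it can still click towards shut
- release (a joint): how far the red release pad is pressed down, in m: 0 = up, 0.008 = bottomed. Sprung: starts to move at about 1.5 N, bottoms at about 5 N. The ratchet is free when the pad is down more than 4 mm and only while it is kept down; it springs up when let go
- pad (a point): centre of the top face of the red release pad on the sliding jaw: 40 (x) x 46 mm (y, along the bar), 78 mm above the table when up. It lies between the jaw's upright plate (face 31 mm to -y of this point, top 100 mm above the table) and the thumb stop (face 29 mm to +y); open to both sides in x, so a fingertip pressing the pad can push the thumb stop. Axes parallel to the clamp's
- thumb_stop (a point): top edge, on the pad side, of the thumb stop: an upright block 50 mm wide (x) and 18 mm thick (y) at the +y end of the sliding jaw, top 94 mm above the table; moves only with the jaw
- frame: bystander, loose: rusted iron coil-machine frame with two copper coils, 107 x 32 x 78 mm, standing; origin under the middle of its foot
- screw: bystander, loose: brass tension screw standing on its knurled head (20 mm across, 42 mm tall); origin under its centre
- caliper: bystander, loose: brass dial caliper lying flat, 176 mm long along its x, 14 mm thick at the dial; origin under the middle of its beam
- tin: bystander, loose: round grommet tin with red lid, 75 mm across, 28 mm tall; origin under its centre
- oil: bystander, loose: small amber oil bottle, 32 mm across, 75 mm tall; origin under its centre
- driver: bystander, loose: screwdriver lying flat, 150 mm long along its x; origin under its middle
- ink_cup: bystander, loose: small white ceramic cup, 48 mm across, 40 mm tall; origin under its centre

How it is judged:
By the outcome, as a careful person would: the job done as asked, in the order asked, and still so for the second after the job is handed in, with the robot touching nothing.
It also fails if it takes over 32 s, if anything falls off the work surface, if the arm or the gripper's body presses on something with over 40 N, if the wrist force passes 120 N, or if a joint passes its speed limit or range.

## Working session

There is one attempt and no reset: what is moved stays moved. The work goes in short steps, Python scripts to look and compute and a tool call to move; the robot and the scene stay as the last step left them, time stands still between calls to the robot, and variables do not carry over. Pictures are saved under pics/ and viewed, at most 10 in all, crops included, and the job is handed in when it is done.

Besides the shell and the picture viewer there is one more tool, called after ">>>" by a JSON object that holds its "fn" and its "kwargs", one argument or row to a line. step_arm: Moves the arm, as the interface text tells. Its arguments: {"type":"object","properties":{"rows":{"type":"string"},"grip_force":{"type":"number"}},"required":["rows"]}

```bash
mkdir -p pics; cat > h.py <<'E'
import numpy as np,cv2
from rig import observe,vision,ticket,env
def ray(name,uv):
    m=vision.camera_model(name);f=210/np.tan(np.radians(m["vfov"]/2))
    K=np.array([[f,0,m["cx"]],[0,f,m["cy"]],[0,0,1]])
    p=cv2.undistortPoints(np.array(uv,float).reshape(-1,1,2),K,np.array(m["dist"])).reshape(-1,2)
    T=np.array(m["world_from_camera"]);d=np.c_[p,np.ones(len(p))]@T[:3,:3].T
    return T[:3,3],d
def onz(name,uv,z):
    o,d=ray(name,uv);return o+d*((z-o[2])/d[:,2])[:,None]
E
python3 - <<'E'
from h import *
s=observe();print(s["t"],s["ee_pos"],s["ee_rot"],s["finger_gap"])
for n in("top","scene"):
    im=vision.capture(n);cv2.imwrite(f"pics/{n}0.png",im[:,:,::-1])
    h=cv2.cvtColor(im,cv2.COLOR_RGB2HSV)
    m=(((h[...,0]<8)|(h[...,0]>172))&(h[...,1]>130)&(h[...,2]>70)).astype('uint8')
    k,l,st,c=cv2.connectedComponentsWithStats(m)
    for i in range(1,k):
        if st[i,4]>40: print(n,"red",st[i],c[i],onz(n,[c[i]],.078)[0])
E
```

```text
0.0 [0.1881007  0.54280915 0.24437917] [-3.13985484e+00 -3.59605955e-04  2.80778040e+00] 0.0857481383542672
top red [176  39  25  30 237] [189.48523207  51.75527426] [0.8839242  0.21824285 0.078     ]
top red [ 292  177   37   37 1068] [310.20224719 195.23970037] [ 0.606426   -0.01645847  0.078     ]
top red [136 201  16  37 429] [143.54312354 219.47552448] [0.55742471 0.29268918 0.078     ]
top red [264 234  27  26 468] [276.9465812 246.5042735] [0.51076053 0.04399841 0.078     ]
scene red [293 194  27  25 407] [305.32186732 205.55773956] [0.51264805 0.04253386 0.078     ]
scene red [226 215  37  33 978] [244.16768916 231.03680982] [0.63213928 0.00967722 0.078     ]
scene red [372 322  40  35 603] [392.37645108 338.45605307] [0.58784587 0.31292241 0.078     ]
scene red [189 416  17   4  53] [196.9245283  417.77358491] [0.87713303 0.20517651 0.078     ]
```

View pics/top0.png

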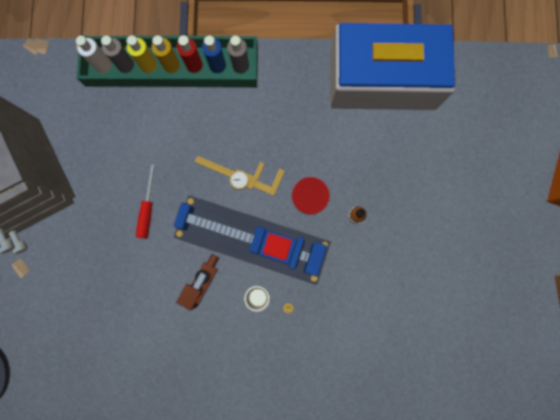

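View pics/scene0.png

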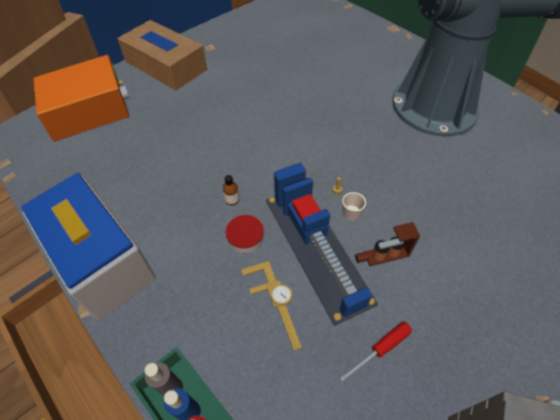

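The top view shows the clamp with its fixed jaw at (315,260), end stop at (183,216) and red pad at (277,246), so opening runs to the left in the picture. The scene view agrees, with the pad at (305,206) and the end stop at (355,302). The cup at (257,298), the tin at (310,195) and the frame are clear of the bar.

```bash
python3 - <<'E'
from h import *
s=observe()
c=onz("top",[(190,201),(180,234),(325,243),(314,279)],.01);print(c)
d=(c[0]+c[1]-c[2]-c[3])[:2];L=np.linalg.norm(d)/2;d/=np.linalg.norm(d)
o=c.mean(0)[:2];print("axis",d,"len",L,"origin",o)
o1,d1=ray("top",[(276.9,246.5)]);o2,d2=ray("scene",[(305.3,205.6)])
A=np.c_[d1[0],-d2[0]];t=np.linalg.lstsq(A,o2-o1,rcond=None)[0]
print("tri",o1+t[0]*d1[0],o2+t[1]*d2[0])
p=np.array([.5117,.0433]);x=np.array([d[1],-d[0]])
print("pad in clamp",(p-o)@x,(p-o)@d,"yaw clamp deg",np.degrees(np.arctan2(-d[0],d[1])))
from scipy.spatial.transform import Rotation as R
Rt=R.from_euler('xyz',s["ee_rot"]).as_matrix()
tgt=np.r_[p,.16+env.finger_overhang]
print("overhang",env.finger_overhang,"tool shift units",Rt.T@(tgt-s["ee_pos"])/.03,"tooly",Rt[:,1], "tool yaw err deg",np.degrees(np.arctan2(*(Rt[:2,1]))-np.arctan2(*d)))
E
```

```text
[[ 0.60118804  0.21954742  0.01      ]
 [ 0.53508288  0.23733763  0.01      ]
 [ 0.52105258 -0.04965576  0.01      ]
 [ 0.45050685 -0.02841287  0.01      ]]
axis [0.29426594 0.95572358] len 0.2798684127466364 origin [0.52695759 0.0947041 ]
tri [0.51078815 0.04409215 0.07736153] [0.51241955 0.0422739  0.07739184]
pad in clamp 0.0005444422158676285 -0.05361790073333712 yaw clamp deg -17.113525275707822
overhang 0.014 tool shift units [-15.64731109 -12.19550484   2.36250374] tooly [ 0.32762982  0.94480493 -0.00153436] tool yaw err deg 2.0114760476923688
```

>>> {"fn": "step_arm", "kwargs": {
  "rows": "-15.6 -12.2 1 0 0 0 1;-15.6 -12.2 1 0 0 0 1;-15.6 -12.2 1 0 0 0 1;-15.6 -12.2 1 0 0 0 1;-15.6 -12.2 1 0 0 0 1;-15.6 -12.2 1 0 0 0 1;-15.6 -12.2 1 0 0 0 1;-15.6 -12.2 1 0 0 0 1",
  "grip_force": 40
}}

```text
t: 0.77
ee_pos: [0.3693, 0.2618, 0.2283]
ee_rot: [-3.142, -0.0, 2.808]
wrist_force: [1.2, 0.4, 0.3]
finger_gap: 0.0004
grasp_force: 0.0
```

```bash
cat >> h.py <<'E'
from scipy.spatial.transform import Rotation as R
D=np.array([.2943,.9557]);P=np.array([.5117,.0433])
def go(p,tipz):
    s=observe();Rt=R.from_euler('xyz',s["ee_rot"]).as_matrix()
    e=np.r_[p,tipz+.014]-s["ee_pos"]
    z=-np.degrees(np.arctan2(Rt[1,1],Rt[0,1]))+np.degrees(np.arctan2(D[1],D[0]))
    print("t",round(s["t"],2),"q",np.round(s["q"],2),"pos",s["ee_pos"].round(4),"F",s["wrist_force"].round(1),"gap",round(s["finger_gap"],4),"tooly",Rt[:,1].round(3),"z",Rt[:,2].round(3))
    print("units",(Rt.T@e/.03).round(2),"az to y||clampX (units)",(90-z)/5)
E
python3 -c "
from h import *
go(P,.16)"
```

```text
t 0.77 q [ 0.35 -0.09  1.92  0.    1.31 -0.88] pos [0.3693 0.2618 0.2283] F [1.2 0.4 0.3] gap 0.0004 tooly [ 0.327  0.945 -0.   ] z [-0. -0. -1.]
units [-6.87 -5.33  1.81] az to y||clampX (units) 17.6021663303779
```

>>> {"fn": "step_arm", "kwargs": {
  "rows": "-6.8 -5.3 1.5 0 0 17.6 1;-6.8 -5.3 1.5 0 0 17.6 1;-6.8 -5.3 1.5 0 0 17.6 1;-6.8 -5.3 1.5 0 0 17.6 1;-6.8 -5.3 1.5 0 0 17.6 1;-6.8 -5.3 1.5 0 0 17.6 1;-6.8 -5.3 1.5 0 0 17.6 1;-6.8 -5.3 1.5 0 0 17.6 1"
}}

```text
t: 1.43
ee_pos: [0.5107, 0.0432, 0.1824]
ee_rot: [-3.14, 0.0, 1.797]
wrist_force: [-0.1, 1.0, -0.4]
finger_gap: -0.0002
grasp_force: 0.0
```

```bash
python3 -c "
from h import *
go(P,.16)"
```

```text
t 1.43 q [-0.15  0.11  1.82 -0.    1.21 -0.37] pos [0.5107 0.0432 0.1824] F [-0.1  1.  -0.4] gap -0.0002 tooly [ 0.974  0.225 -0.001] z [-0.001 -0.001 -1.   ]
units [-0.    0.03  0.28] az to y||clampX (units) 6.017943637159665
```

>>> {"fn": "step_arm", "kwargs": {
  "rows": "0 0 0.3 0 0 6 1;0 0 0.3 0 0 6 1;0 0 0.3 0 0 6 1;0 0 0.3 0 0 6 1;0 0 0.3 0 0 6 1;0 0 0.3 0 0 6 1;0 0 0.3 0 0 6 1"
}}

```text
t: 2.02
ee_pos: [0.5095, 0.0466, 0.1743]
ee_rot: [-3.141, 0.0, 1.288]
wrist_force: [0.1, -0.1, 0.1]
finger_gap: -0.0
grasp_force: 0.0
```

```bash
python3 - <<'E'
from h import *
go(P,.16)
im=vision.capture("wrist");cv2.imwrite("pics/w1.png",im[:,:,::-1])
im=vision.capture("scene");cv2.imwrite("pics/s1.png",cv2.resize(im[120:330,180:440,::-1],None,fx=2.5,fy=2.5))
h=cv2.cvtColor(im,cv2.COLOR_RGB2HSV)
E
```

```text
t 2.02 q [-0.14  0.12  1.83 -0.    1.19  0.14] pos [0.5095 0.0466 0.1743] F [ 0.1 -0.1  0.1] gap -0.0 tooly [ 0.96  -0.279 -0.   ] z [-0. -0. -1.]
units [-0.08  0.1   0.01] az to y||clampX (units) 0.1779591555073182
```

View pics/w1.png

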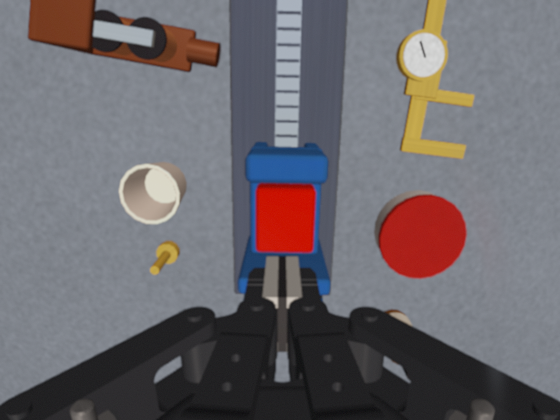

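View pics/s1.png

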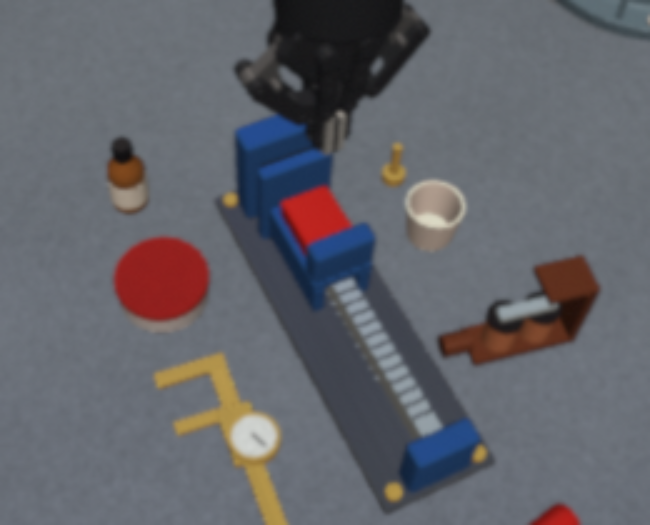

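The wrist view shows the red pad spanning (257,185) to (314,252), the thumb stop above it at (287,165), and the fingers in line with it. The scene crop shows the closed fingertips clear above the jaw.

```bash
python3 - <<'E'
from h import *
c=onz("wrist",[(258,186),(313,186),(256,251),(315,252)],.078)
print(c.round(4));m=c.mean(0);print("pad",m,"along",(c[:2].mean(0)-c[2:].mean(0))[:2]@D,"axis",(c[:2].mean(0)-c[2:].mean(0))[:2]/np.linalg.norm((c[:2].mean(0)-c[2:].mean(0))[:2]))
go(m[:2],.085)
t=onz("wrist",[(247,178),(326,178)],.094);print("stop edge",((t.mean(0)-m)[:2])@D)
E
```

```text
[[0.5015 0.0722 0.078 ]
 [0.5355 0.0623 0.078 ]
 [0.4867 0.0294 0.078 ]
 [0.525  0.0174 0.078 ]]
pad [0.5121663  0.04535366 0.078     ] along 0.0456355560518366 axis [0.27720232 0.96081157]
t 2.12 q [-0.14  0.12  1.83 -0.    1.19  0.14] pos [0.5096 0.0466 0.1744] F [-0.5 -0.2  0.3] gap -0.0004 tooly [ 0.96 -0.28 -0.  ] z [-0. -0. -1.]
units [-0.01  0.1   2.51] az to y||clampX (units) 0.1663305022522053
stop edge 0.03138022724084793
```

>>> {"fn": "step_arm", "kwargs": {
  "rows": "0 0.1 1.2 0 0 0 1;0 0.1 2 0 0 0 1;0 0.1 2.5 0 0 0 1;0 0.1 2.5 0 0 0 1;0 0.1 2.7 0 0 0 1;0 0.1 2.75 0 0 0 1"
}}

```text
t: 2.62
ee_pos: [0.513, 0.0456, 0.0923]
ee_rot: [3.141, -0.0, 1.285]
wrist_force: [0.3, 1.0, 0.5]
finger_gap: 0.0001
grasp_force: 0.0
```

>>> {"fn": "step_arm", "kwargs": {
  "rows": "0 0 0.1 0 0 0 1;0 0 0.2 0 0 0 1;0 0 0.28 0 0 0 1;0 0 0.28 0 0 0 1"
}}

```text
t: 2.95
ee_pos: [0.5133, 0.0456, 0.0842]
ee_rot: [3.14, -0.0, 1.284]
wrist_force: [-0.9, 0.3, 4.2]
finger_gap: 0.0001
grasp_force: 2.3
```

>>> {"fn": "step_arm", "kwargs": {
  "rows": "0 0 0.06 0 0 0 1;0 0 0.1 0 0 0 1;0 0 0.1 0 0 0 1"
}}

```text
t: 3.2
ee_pos: [0.5138, 0.0456, 0.0837]
ee_rot: [3.139, -0.0, 1.285]
wrist_force: [-9.0, 0.7, 24.9]
finger_gap: -0.0004
grasp_force: 12.5
```

>>> {"fn": "step_arm", "kwargs": {
  "rows": "0 0 -0.05 0 0 0 1;0.15 0 -0.05 0 0 0 1;0.3 0 -0.05 0 0 0 1;0.45 0 -0.05 0 0 0 1;0.6 0 -0.05 0 0 0 1;0.75 0 -0.05 0 0 0 1;0.9 0 -0.05 0 0 0 1;1.05 0 -0.05 0 0 0 1"
}}

```text
t: 3.87
ee_pos: [0.5228, 0.0756, 0.0839]
ee_rot: [3.138, 0.0, 1.284]
wrist_force: [-1.6, -1.2, 10.4]
finger_gap: -0.0001
grasp_force: 5.7
```

>>> {"fn": "step_arm", "kwargs": {
  "rows": "0.15 0 0 0 0 0 1;0.3 0 0 0 0 0 1;0.45 0 0 0 0 0 1;0.6 0 0 0 0 0 1;0.75 0 0 0 0 0 1;0.9 0 0 0 0 0 1;1.05 0 0 0 0 0 1;1.2 0 0 0 0 0 1"
}}

```text
t: 4.53
ee_pos: [0.5335, 0.1101, 0.084]
ee_rot: [3.137, -0.0, 1.284]
wrist_force: [-0.6, -2.1, 9.3]
finger_gap: 0.0
grasp_force: 4.7
```

```bash
python3 - <<'E'
from h import *
go(P,.07)
im=vision.capture("scene");cv2.imwrite("pics/s2.png",cv2.resize(im[120:330,180:440,::-1],None,fx=2.5,fy=2.5))
E
```

```text
t 4.53 q [-0.01  0.32  1.8  -0.    1.02  0.27] pos [0.5335 0.1101 0.084 ] F [-0.6 -2.1  9.3] gap 0.0 tooly [ 0.959 -0.282  0.004] z [ 0.004 -0.001 -1.   ]
units [-2.34 -0.07 -0.  ] az to y||clampX (units) 0.14148601732148053
```

View pics/s2.png

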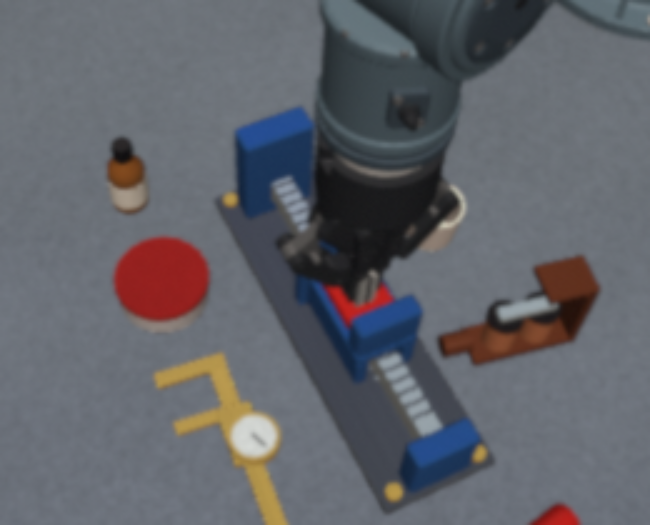

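The jaw is following and is now mid-bar, with its thumb stop at (387,335) and the end stop at (440,450). I'll keep pushing.

>>> {"fn": "step_arm", "kwargs": {
  "rows": "0.15 0 0 0 0 0 1;0.3 0 0 0 0 0 1;0.45 0 0 0 0 0 1;0.6 0 0 0 0 0 1;0.75 0 0 0 0 0 1;0.9 0 0 0 0 0 1;1.05 0 0 0 0 0 1;1.2 0 0 0 0 0 1"
}}

```text
t: 5.25
ee_pos: [0.5441, 0.1446, 0.084]
ee_rot: [3.137, -0.001, 1.284]
wrist_force: [2.1, -3.2, 6.7]
finger_gap: 0.0
grasp_force: 3.8
```

>>> {"fn": "step_arm", "kwargs": {
  "rows": "0.1 0 0 0 0 0 1;0.2 0 0 0 0 0 1;0.3 0 0 0 0 0 1;0.4 0 0 0 0 0 1;0.5 0 0 0 0 0 1"
}}

```text
t: 5.67
ee_pos: [0.5485, 0.1588, 0.084]
ee_rot: [3.136, -0.001, 1.284]
wrist_force: [1.7, -3.0, 6.9]
finger_gap: 0.0003
grasp_force: 3.4
```

>>> {"fn": "step_arm", "kwargs": {
  "rows": "0.1 0 0.01 0 0 0 1;0.2 0 0.01 0 0 0 1;0.3 0 0.01 0 0 0 1;0.4 0 0.01 0 0 0 1;0.5 0 0.01 0 0 0 1"
}}

```text
t: 6.08
ee_pos: [0.5527, 0.1731, 0.0839]
ee_rot: [3.136, -0.0, 1.284]
wrist_force: [-1.3, -8.8, 9.8]
finger_gap: -0.0002
grasp_force: 5.4
```

```bash
python3 - <<'E'
from h import *
go(P,.07)
im=vision.capture("scene");cv2.imwrite("pics/s3.png",cv2.resize(im[120:330,180:440,::-1],None,fx=2.5,fy=2.5))
E
```

```text
t 6.08 q [ 0.1   0.38  1.71 -0.    1.04  0.39] pos [0.5527 0.1731 0.0839] F [-1.3 -8.8  9.8] gap -0.0002 tooly [ 0.959 -0.283  0.005] z [ 0.005 -0.001 -1.   ]
units [-4.54 -0.09 -0.  ] az to y||clampX (units) 0.14102599396557877
```

View pics/s3.png

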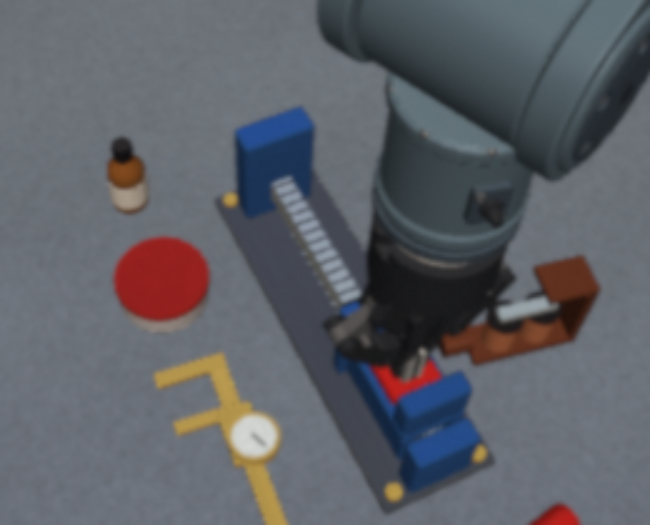

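The thumb stop at (435,400) is now right at the end stop at (442,450), and the push force has risen. I'll press a little further to confirm contact.

>>> {"fn": "step_arm", "kwargs": {
  "rows": "0.05 0 0 0 0 0 1;0.1 0 0 0 0 0 1;0.1 0 0 0 0 0 1;0.1 0 0 0 0 0 1"
}}

```text
t: 6.47
ee_pos: [0.5531, 0.1751, 0.0839]
ee_rot: [3.137, 0.001, 1.284]
wrist_force: [-0.7, -7.3, 11.3]
finger_gap: -0.0001
grasp_force: 5.5
```

>>> {"fn": "step_arm", "kwargs": {
  "rows": "0.1 0 0 0 0 0 1;0.2 0 0 0 0 0 1;0.3 0 0 0 0 0 1;0.3 0 0 0 0 0 1"
}}

```text
t: 6.8
ee_pos: [0.5554, 0.184, 0.0839]
ee_rot: [3.138, 0.001, 1.285]
wrist_force: [-1.7, -6.7, 12.1]
finger_gap: -0.0001
grasp_force: 6.0
```

>>> {"fn": "step_arm", "kwargs": {
  "rows": "0.1 0 0 0 0 0 1;0.2 0 0 0 0 0 1;0.3 0 0 0 0 0 1;0.3 0 0 0 0 0 1"
}}

```text
t: 7.13
ee_pos: [0.5561, 0.1864, 0.0838]
ee_rot: [3.141, 0.014, 1.285]
wrist_force: [-11.7, -34.7, 25.0]
finger_gap: -0.0002
grasp_force: 20.3
```

>>> {"fn": "step_arm", "kwargs": {
  "rows": "-0.1 0 -0.04 0 0 0 1;-0.12 0 -0.06 0 0 0 1;-0.12 0 -0.06 0 0 0 1"
}}

```text
t: 7.38
ee_pos: [0.5559, 0.1862, 0.084]
ee_rot: [3.139, 0.006, 1.284]
wrist_force: [-0.3, -16.4, 4.4]
finger_gap: -0.0002
grasp_force: 9.3
```

>>> {"fn": "step_arm", "kwargs": {
  "rows": "-0.05 0 -0.1 0 0 0 1;-0.05 0 -0.25 0 0 0 1;-0.06 0 -0.4 0 0 0 1;-0.1 0 -0.5 0 0 0 1;-0.2 0 -0.8 0 0 0 1;-0.3 0 -1.5 0 0 0 1;-0.3 0 -2.5 0 0 0 1;-0.3 0 -3.2 0 0 0 1"
}}

```text
t: 8.05
ee_pos: [0.5532, 0.1819, 0.1822]
ee_rot: [3.14, -0.001, 1.284]
wrist_force: [0.4, 0.3, 1.1]
finger_gap: 0.0
grasp_force: 0.0
```

>>> {"fn": "step_arm", "kwargs": {
  "rows": "-1 0 -1 0 0 0 1;-2 0 -1.5 0 0 0 1;-3 0 -1.5 0 0 0 1;-4 0 -1.5 0 0 0 1;-5 0 -1.5 0 0 0 1;-5 0 -1.5 0 0 0 1"
}}

```text
t: 8.55
ee_pos: [0.5095, 0.0342, 0.2256]
ee_rot: [3.14, 0.001, 1.281]
wrist_force: [1.0, 0.1, 0.8]
finger_gap: -0.0002
grasp_force: 0.0
```

```bash
python3 - <<'E'
from h import *
go(P,.07)
im=vision.capture("scene");im2=vision.capture("top")
a=cv2.resize(im[120:330,180:440,::-1],(520,420));b=cv2.resize(im2[140:320,120:380,::-1],(520,360))
cv2.imwrite("pics/s4.png",cv2.resize(np.vstack([a,b]),(400,600)))
h=cv2.cvtColor(im2,cv2.COLOR_RGB2HSV)
for n,i in(("top",im2),("scene",im)):
    h=cv2.cvtColor(i,cv2.COLOR_RGB2HSV)
    m=(((h[...,0]<8)|(h[...,0]>172))&(h[...,1]>130)&(h[...,2]>70)).astype('uint8')
    k,l,st,c=cv2.connectedComponentsWithStats(m)
    for j in range(1,k):
        if st[j,4]>40: print(n,st[j],c[j].round(1),onz(n,[c[j]],.078)[0].round(4))
E
```

```text
t 8.55 q [-0.16  0.05  1.79 -0.    1.3   0.13] pos [0.5095 0.0342 0.2256] F [1.  0.1 0.8] gap -0.0002 tooly [ 0.958 -0.286  0.002] z [ 0.001 -0.002 -1.   ]
units [ 0.32 -0.02  4.72] az to y||clampX (units) 0.10492726842044817
top [176  39  25  30 253] [189.9  52.3] [0.8829 0.2174 0.078 ]
top [294 177  36  21 452] [312.  186.4] [ 0.6231 -0.0197  0.078 ]
top [136 201  16  37 427] [143.5 219.5] [0.5574 0.2927 0.078 ]
top [196 212  14  22 199] [202.9 222.6] [0.553  0.1816 0.078 ]
scene [226 215  37  33 977] [244.2 231. ] [0.6322 0.0097 0.078 ]
scene [326 249  32  31 578] [340.6 263.6] [0.5526 0.1701 0.078 ]
scene [372 322  40  35 603] [392.4 338.5] [0.5878 0.3129 0.078 ]
scene [189 416  17   4  52] [197.  417.8] [0.877  0.2052 0.078 ]
```

View pics/s4.png

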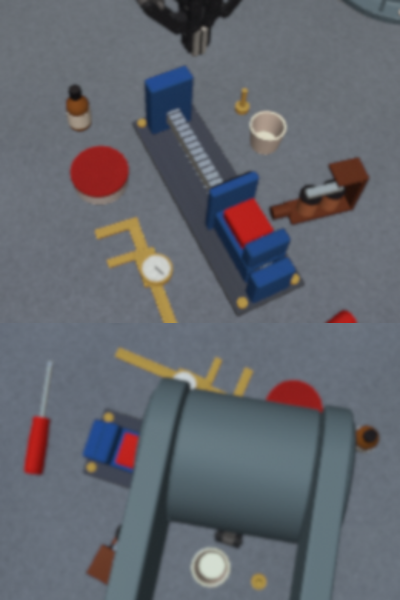

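The jaw is now at the end stop and the pad is up. Next is a check of the stop contact and the bystanders.

```bash
python3 - <<'E'
from h import *
im=vision.capture("wrist");cv2.imwrite("pics/w2.png",cv2.resize(im[0:240,140:460,::-1],None,fx=2.4,fy=2.4))
a=cv2.imread("pics/scene0.png");b=vision.capture("scene")[:,:,::-1]
d=(np.abs(a.astype(int)-b).max(2)>30).astype('uint8')
k,l,st,c=cv2.connectedComponentsWithStats(d)
print([list(s) for s in st[1:] if s[4]>8])
E
```

```text
[[np.int32(268), np.int32(0), np.int32(84), np.int32(158), np.int32(8327)], [np.int32(419), np.int32(0), np.int32(17), np.int32(17), np.int32(147)], [np.int32(501), np.int32(0), np.int32(54), np.int32(28), np.int32(866)], [np.int32(471), np.int32(13), np.int32(20), np.int32(18), np.int32(177)], [np.int32(450), np.int32(16), np.int32(5), np.int32(4), np.int32(15)], [np.int32(524), np.int32(19), np.int32(36), np.int32(64), np.int32(1386)], [np.int32(310), np.int32(70), np.int32(7), np.int32(2), np.int32(12)], [np.int32(283), np.int32(178), np.int32(47), np.int32(66), np.int32(1602)], [np.int32(314), np.int32(231), np.int32(55), np.int32(71), np.int32(2079)]]
```

View pics/w2.png

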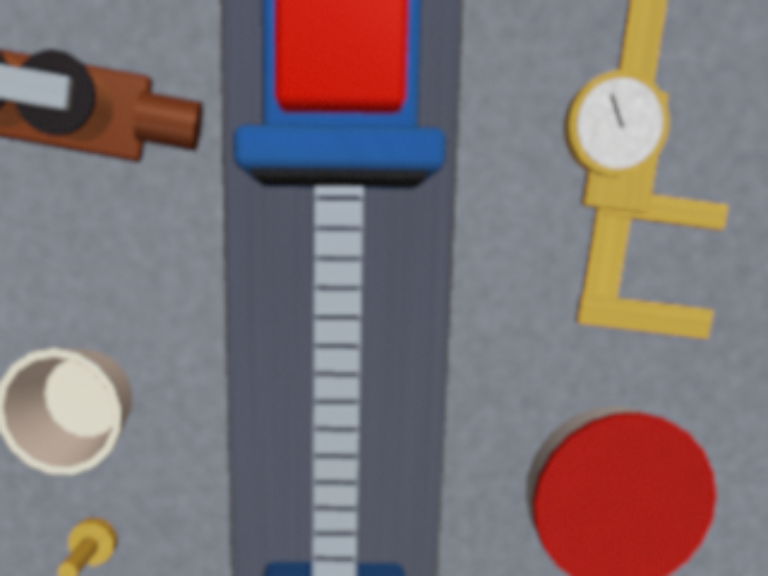

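The bystanders are unmoved and the pad is up. The end stop is out of this frame, so I'll take one look over it.

>>> {"fn": "step_arm", "kwargs": {
  "rows": "1 0 0 0 0 0 1;2 0 0 0 0 0 1;3 0 0 0 0 0 1;3 0 0 0 0 0 1;3 0 0 0 0 0 1"
}}

```text
t: 9.17
ee_pos: [0.5356, 0.1268, 0.2244]
ee_rot: [-3.141, -0.0, 1.289]
wrist_force: [0.1, 0.2, 0.6]
finger_gap: -0.0004
grasp_force: 0.0
```

```bash
python3 - <<'E'
from h import *
im=vision.capture("wrist");cv2.imwrite("pics/w3.png",cv2.resize(im[0:240,140:460,::-1],None,fx=2.4,fy=2.4))
E
```

```text
(no output)
```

View pics/w3.png

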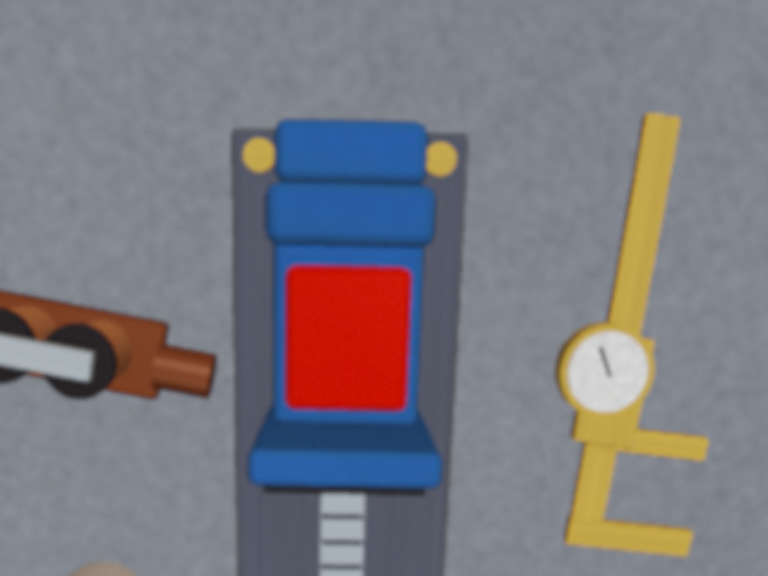

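The thumb stop at (350,213) sits flush against the end stop at (350,152), with no gap. The pad is up and nothing is touching it.

```bash
python3 -c "
from rig import ticket
print(ticket.close_job())"
```

```text
the job is handed in; nothing more can be done
None
```

The clamp's sliding jaw is fully open against the end stop, the release has sprung back up, everything else on the table is where it was, and the job was handed in at about 9 s.

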